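Click the jig stop home and hold the square in its corner

TASK

Slide the stop along the jig's fence until it clicks fully home at its end block. Only then pick up the carpenter's square by its wooden grip, lay it flat on the jig plate and press its outer corner into the corner between fence and stop arm until one edge touches the fence and the other the stop along their whole length. Finish while still gripping the square and pressing it firmly against both faces, do not let go; leave the other things on the table where they are.

Things in the scene. Friction and masses are not known exactly. Their poses are not given: they have to be found in the camera images.
- jig: Setting jig bolted to the table: aluminium base plate 170 (x) x 260 (y) x 10 mm, its top at z = 10 mm. Origin: centre of the plate's underside, on the table; x points across the plate to the fence at the back, y along the fence towards the stop's home end, z up. A tall lined crate stands on the table behind it to the right.
- fence: Fixed steel fence on the plate's back edge, top 46 mm above the table; origin and axes as jig. Its flat front face is the plane jig x = +65 mm, from y = -130 to +130. It is also the rail of the stop: near its +y end a small rib crosses the top, and a block on top ends the travel.
- stop (a joint): Position of the sliding stop along the fence, m: 0 at the end nearest jig -y, 0.120 fully home against the end block (towards jig +y). It slides with about 2 N; in the last 13 mm a sprung ball in the saddle climbs over the rib (about 5 N to push past) and then holds the stop home.
- stop_arm: Steel arm of the sliding stop: bar 16 mm thick (y), from 12 to 48 mm above the table, from jig x = +62 to -49 mm. At its back it rises 66 mm high (x over +48) to an aluminium saddle, 44 mm wide, 74 high, riding on the fence at jig x > +65. Origin: on the table plane, on the arm's mid-plane, at jig x = 0; axes as the jig's. When home it lies at jig y = +90 mm.
- stop_grip (a point): Point inside the stop arm where it is easily pinched across its 16 mm thickness from above: mid-thickness, 30 mm above the table (18 mm below the arm's top), 75 mm in front of the fence face. Axes as the jig's.
- stop_face (a point): Point on the stop arm's flat face that looks to jig -y (16 mm above the table, 55 mm in front of the fence face): the face that the square must touch. Axes as the jig's.
- square: Loose carpenter's square, 0.25 kg: flat L, 12 mm thick, legs 120 long, 28 wide, gusset and wooden grip. Origin: underside, below the grip's centre. Outer edges: plane x = +43 (y -77 to 43) goes on the fence, plane y = +43 (x -77 to 43) on the stop arm, axes then parallel to the jig's. Grip: 44 (x) x 18 (y) mm, from 12 to 48 mm above the underside; pinch it along y.
- square_corner (a point): Outer corner of the square, at (43, 43, 6) mm from its origin, at half the thickness.
- square_fence_end (a point): Far end of the outer edge that goes against the fence, at (43, -77, 6) mm in the square's frame.
- square_stop_end (a point): Far end of the outer edge that goes against the stop arm, at (-77, 43, 6) mm in the square's frame.
- bundle_a: Bystander, leave alone: small tied bundle of flat wooden lolly sticks, 35x117x17 mm, lying between the jig and the square. Origin: centre of its underside.
- bundle_b: Bystander, leave alone: flat tied bundle of wooden lolly sticks, 53x118x12 mm, at the far left. Origin: centre of its underside.
- cup_a: Bystander, leave alone: grey upright mould cup 38x64x95 mm, at the right. Origin: centre of its underside.
- cup_b: Bystander, leave alone: grey upright mould cup 38x64x95 mm, at the right. Origin: centre of its underside.
- brush: Bystander, leave alone: small oval nail brush 30x86x22 mm, behind the small stick bundle. Origin: centre of its underside.

How it is judged:
By the outcome, as a careful person would: the job done as asked, in the order asked, and still so for the second after the job is handed in, while the arm keeps its last pose, push and grip.
It also fails if it takes over 72 s, if anything falls off the work surface, if the arm or the gripper's body presses on something with over 40 N, if the wrist force passes 120 N, or if a joint passes its speed limit or range.

ROBOT

A 7-joint arm with a two-finger parallel gripper is mounted at the origin on a cart in front of the work surface, level with it; the furniture and walls round the work are solid. World frame = base frame: x ahead of the robot, y to its left, z up, the work surface at z = 0. Lengths are in m, angles in rad, forces in N, time in s.
With the tool pointing down it reaches from about 0.35 to 0.775 m from the base axis. Payload 3.1 kg.
Tool frame: the origin (TCP) lies between the finger pads; the fingertips stand tip_extent ahead of it and the grasp point (between the pads) lies 2 mm behind it (tip_extent is the distance from the TCP to the fingertips, in m); z points along the fingers, y is the line along which they close (so a half turn about z gives the same grasp; the last joint's range is limited). The gripper opens to 85 mm and grips with 20 to 120 N. Pads are 22 mm wide; open, the fingers measure 114 mm over their backs; the gripper's body (76 mm by 85 mm) begins 54 mm behind the grasp point. The pads swing forward as they close: fully open they stand 13 mm farther back than shut.
Start: joints at [1.191, 0.311, 0.014, 1.512, -0.004, 1.319, -0.027], TCP at [0.182, -0.519, 0.214] pointing down, gripper open.
Joint ranges: [-2.7, 2.7], [-0.3, 1.91], [-1.27, 1.3], [0.12, 2.57], [-1.44, 4.58], [0.2, 2.03], [-3.05, 3.05]. Speed limits (rad/s): [2.79, 2.79, 3.14, 3.14, 3.14, 3.14, 3.14].

INTERFACE

Orientations are given as [roll, pitch, yaw] about the fixed x, y, z axes, in that order (R = Rz(yaw) Ry(pitch) Rx(roll)).
In Python, from workcell import * gives the robot as it stands. Calls block until the motion is done:
- reach(position, orientation): joint-space move of the TCP to a pose.
- move_l(position, frame=None, max_speed=0.15): straight line of the TCP; frame=None keeps the orientation; max_speed is the mean speed in m/s.
- movej(angles): joint-space move.
- grip(opening, newtons=None): finger opening in m; newtons is the grip in N (None keeps the last); returns when the fingers have stopped.
- pause(seconds).
- solve_ik(position, orientation): joint angles nearest the present ones, or None.
- snapshot(name): name is "scene" or "top"; returns the picture (400x640x3 uint8, blue, green, red); there is no depth.
- camera_params(name): a dict with "fx", "fy", "cx", "cy" (pixels), "k1" (the pictures are not rectified: a ray, as slopes to the right and down, at radius r is drawn at 1 + k1 r^2 times it, then the intrinsics apply), "view" (4x4, takes a point from world to camera coordinates). Camera axes: x right, y down, z forward; pixel columns grow to the right and rows downward; lengths in m; the calibration is good to about 2 mm. A picture is of the moment at which its call begins. camera_params takes no time and is no camera call.
A pose or a line that the arm cannot do raises Unreachable and nothing moves.
- sign_off(): hands the job in; it is judged then, once.
Readings, each from a call of its own:
- read_t(): time.
- read_joints(): joint angles.
- read_joint_vel(): joint speeds.
- read_effort(): joint torques, N m.
- read_tool_pos(): TCP position.
- read_orientation(): TCP orientation.
- read_force(): force on the tool from outside, world axes, zero at the start.
- read_torque(): the same for the moment, N m.
- read_grip_width(): finger opening in m.
- read_gripper_force(): force on a finger pad.
Only numpy, scipy, OpenCV 4.12 (cv2) and the standard library are available. Lean on these libraries where they do the work, as an engineer would, in place of code of your own. Each camera call takes 0.05 s, during which the arm holds its last target. There are 200 camera calls.

## Working session

There is one attempt and no reset: what is moved stays moved. The work goes in short steps, each a Python script; the robot and the scene stay as the last script left them, time stands still between calls to the robot, and variables do not carry over. Pictures are saved under pics/ and viewed, at most 10 in all, crops included, and the job is handed in when it is done.

```bash
mkdir -p pics; ls; python3 - <<'E'
from workcell import *
import cv2, numpy as np
for n in("scene","top"):
    cv2.imwrite(f"pics/{n}0.png",snapshot(n)); p=camera_params(n); print(n,{k:(np.round(v,4).tolist()) for k,v in p.items()})
print(read_t(),read_orientation(),read_grip_width())
try: print(tip_extent)
except Exception as e: print(e)
E
```

```text
pics
scene {'fx': 491.7274, 'fy': 491.7274, 'cx': 314.2592, 'cy': 197.0075, 'k1': 0.049, 'view': [[-0.9613, -0.2753, -0.0057, 0.513], [-0.2122, 0.7539, -0.6218, 0.1597], [0.1755, -0.5965, -0.7832, 1.6684], [0.0, 0.0, 0.0, 1.0]]}
top {'fx': 516.4348, 'fy': 516.4348, 'cx': 327.647, 'cy': 192.5858, 'k1': 0.0362, 'view': [[-0.0028, -1.0, 0.0056, -0.0275], [-0.9956, 0.0023, -0.0938, 0.5499], [0.0938, -0.0058, -0.9956, 1.5346], [0.0, 0.0, 0.0, 1.0]]}
0.1 [-3.13948408e+00  5.70219968e-05  3.37828528e-01] 0.08507715673284859
0.017
```

View pics/top0.png

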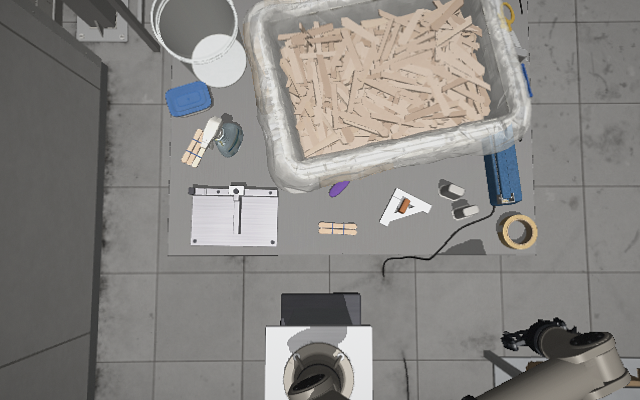

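View pics/scene0.png

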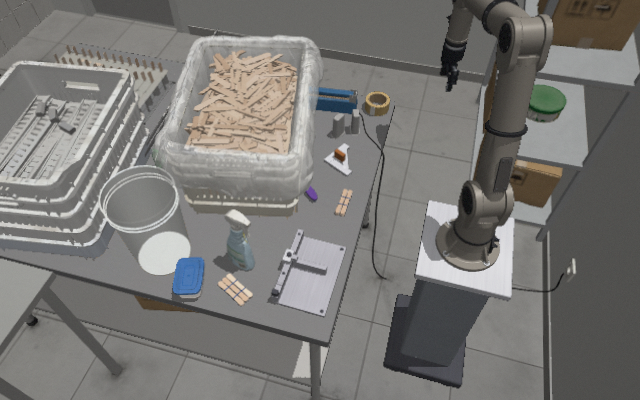

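The top view shows the jig plate at about (191..279, 187..247), the stop arm at column 238, the square at about (405,206) with an orange grip, bundle_a at (338,228) and the crate behind. The scene view agrees with this. Next I'll zoom in.

```bash
cat > h.py <<'E'
from workcell import *
import cv2, numpy as np
def cast(n,uv,z):
    p=camera_params(n); V=np.array(p["view"]); q=(np.atleast_2d(uv).astype(float)-[p["cx"],p["cy"]])/[p["fx"],p["fy"]]
    s=q.copy()
    for _ in range(8): s=q/(1+p["k1"]*(s**2).sum(1,keepdims=True))
    d=np.c_[s,np.ones(len(s))]@V[:3,:3]; o=-V[:3,:3].T@V[:3,3]
    return (o+d*((z-o[2])/d[:,2])[:,None])
def proj(n,P):
    p=camera_params(n); V=np.array(p["view"]); c=np.atleast_2d(P)@V[:3,:3].T+V[:3,3]; s=c[:,:2]/c[:,2:]
    s=s*(1+p["k1"]*(s**2).sum(1,keepdims=True)); return s*[p["fx"],p["fy"]]+[p["cx"],p["cy"]]
E
python3 - <<'E'
from h import *
a=cv2.imread("pics/top0.png")
A=cv2.resize(a[176:256,180:290],None,fx=7,fy=7,interpolation=cv2.INTER_CUBIC)
B=cv2.resize(a[180:235,370:440],None,fx=9,fy=9,interpolation=cv2.INTER_CUBIC)
cv2.imwrite("pics/a.png",A);cv2.imwrite("pics/b.png",B)
hsv=cv2.cvtColor(a,cv2.COLOR_BGR2HSV)
# square: white + orange
m=((hsv[...,2]>205)&(hsv[...,1]<40)).astype(np.uint8); m[:180]=0;m[235:]=0;m[:,:370]=0;m[:,436:]=0
o=((hsv[...,1]>110)&(hsv[...,2]>90)).astype(np.uint8);o[:185]=0;o[225:]=0;o[:,:380]=0;o[:,436:]=0
for nm,k in(("sq",m),("grip",o)):
    c=max(cv2.findContours(k,0,2)[0],key=cv2.contourArea); print(nm,cv2.contourArea(c),cv2.minAreaRect(c), cv2.minEnclosingTriangle(c.astype(np.float32))[1].tolist())
E
```

```text
sq 835.0 ((405.1000671386719, 213.3000030517578), (38.9075813293457, 38.013153076171875), 26.56505012512207) [[[396.6226501464844, 187.8113250732422]], [[375.1205139160156, 228.86082458496094]], [[437.9090881347656, 208.4545440673828]]]
grip 65.0 ((404.2999572753906, 205.39999389648438), (5.366563320159912, 13.863621711730957), 26.56505012512207) [[[409.0, 190.0]], [[398.0, 212.0]], [[409.0, 212.0]]]
```

View pics/a.png

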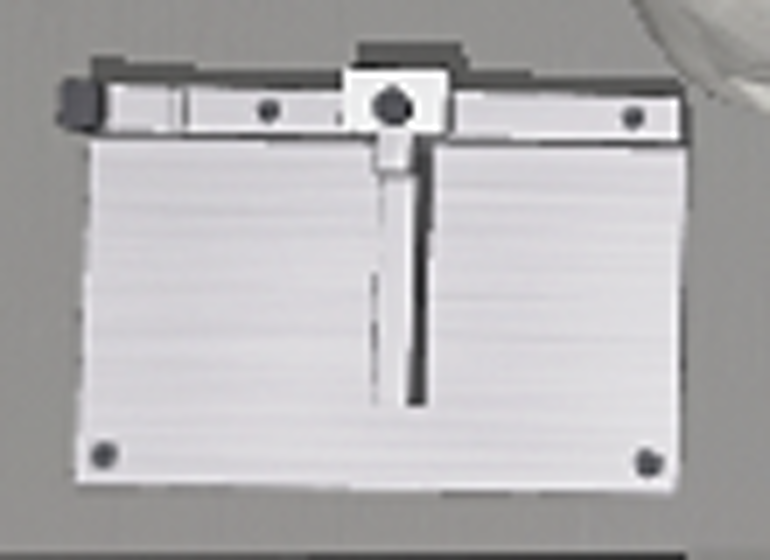

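View pics/b.png

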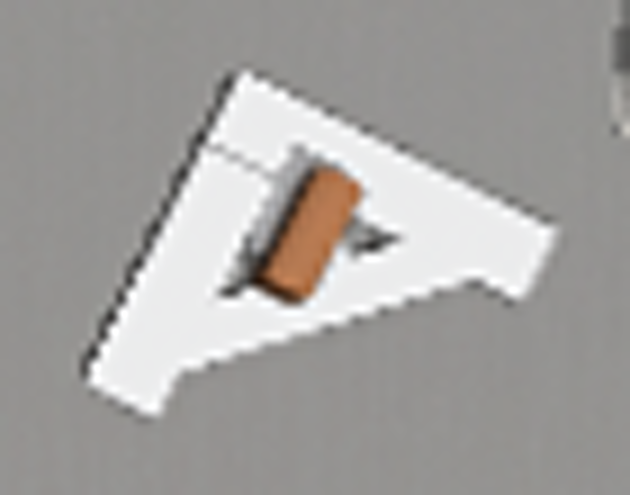

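Crop a shows the plate front corners at about (78,484) and (678,490), the arm tip at x 375..410 and y 405, and the end block at left, so home is world +y. Crop b shows the square's outer corner at (240,72), its ends at (88,375) and (558,228), and the grip running parallel to the left edge.

```bash
python3 - <<'E'
from h import *
def c(u,o,k): return (np.array(u)+.5)/k-.5+o
A=lambda u:c(u,[180,176],7); B=lambda u:c(u,[370,180],9)
pl=cast("top",A([[78,484],[678,490],[686,146]]),.01); print("plate FL,FR, BR@fence",pl.round(4))
bo=cast("top",A([[104,454],[648,463]]),.012); print("bolts",bo.round(4))
fe=cast("top",A([[110,134],[680,141],[110,85],[682,95]]),.046); print("fence top",fe.round(4))
ar=cast("top",A([[375,405],[410,405],[378,180],[413,180]]),.048); print("arm",ar.round(4))
sq=cast("top",B([[240,72],[88,375],[558,228]]),.012); print("sq",sq.round(4))
ex=sq[0]-sq[1]; ey=sq[0]-sq[2]; print(np.linalg.norm(ex),np.linalg.norm(ey),np.degrees(np.arctan2(ex[1],ex[0])),np.degrees(np.arctan2(-ey[0],ey[1])))
g=cast("top",B([[337,165],[262,280],[300,303],[362,188]]),.048); print("grip",g.round(4),g.mean(0).round(4))
for a,b,n in((pl[1],pl[0],'front'),(bo[1],bo[0],'bolts'),(fe[1],fe[0],'fencefront'),(fe[3],fe[2],'fenceback')):
    d=a*0+b-a; print(n,np.degrees(np.arctan2(-d[0],d[1])).round(2),np.linalg.norm(d).round(4))
import math
print([None if solve_ik(p,[math.pi,0,y]) is None else 1 for p in([.52,.2,.2],[.52,.3,.05]) for y in(0,math.pi)])
E
```

```text
plate FL,FR, BR@fence [[0.3946 0.3837 0.01  ]
 [0.391  0.1261 0.01  ]
 [0.5399 0.1237 0.01  ]]
bolts [[0.4074 0.3724 0.012 ]
 [0.4026 0.1389 0.012 ]]
fence top [[0.5425 0.3644 0.046 ]
 [0.5389 0.1229 0.046 ]
 [0.5634 0.3648 0.046 ]
 [0.5586 0.1222 0.046 ]]
arm [[0.4274 0.2503 0.048 ]
 [0.4273 0.2356 0.048 ]
 [0.5224 0.2505 0.048 ]
 [0.5224 0.2357 0.048 ]]
sq [[ 0.5661 -0.2383  0.012 ]
 [ 0.4635 -0.1855  0.012 ]
 [ 0.5128 -0.3448  0.012 ]]
0.11533860851541787 0.11910413809520883 -27.24329223065825 -26.552037008354116
grip [[ 0.5313 -0.2649  0.048 ]
 [ 0.4933 -0.2395  0.048 ]
 [ 0.4857 -0.2519  0.048 ]
 [ 0.5237 -0.273   0.048 ]] [ 0.5085 -0.2573  0.048 ]
front -0.81 0.2576
bolts -1.18 0.2335
fencefront -0.84 0.2415
fenceback -1.13 0.2427
[1, 1, 1, 1]
```

```bash
cat >> h.py <<'E'
YJ=np.radians(-0.95); D=lambda y:[np.pi,0,y]
J0=np.array([.478,.2535]); RJ=np.array([[np.cos(YJ),-np.sin(YJ)],[np.sin(YJ),np.cos(YJ)]])
def jw(x,y,z): return [*(J0+RJ@[x,y]),z]
def st(): 
    print(round(read_t(),2),"pos",read_tool_pos().round(4),"F",np.round(read_force(),1),"M",np.round(read_torque(),2),"w",round(read_grip_width(),4),"gf",np.round(read_gripper_force(),1))
E
python3 - <<'E'
from h import *
print("crate rim",[cast("top",[[300,190]],z).round(3).tolist() for z in(.15,.25)])
reach([.40,-.18,.25],D(YJ)); reach([.41,.12,.2],D(YJ)); 
y0=.243-.2535+.0
p=jw(-.010,y0,0); 
reach([p[0],.243,.12],D(YJ)); st()
cv2.imwrite("pics/t1.png",cv2.resize(snapshot("top")[150:260,160:320],None,fx=5,fy=5,interpolation=cv2.INTER_CUBIC))
move_l([p[0],.243,.034],D(YJ),max_speed=.1); st()
grip(.0,40); st()
E
```

```text
crate rim [[[0.546, 0.049, 0.15]], [[0.536, 0.044, 0.25]]]
3.44 pos [0.4685 0.2412 0.1197] F [ 0.4 -2.  -0.4] M [-0.01 -0.04 -0.01] w 0.0852 gf 0.0
4.5 pos [0.4684 0.2434 0.0347] F [0.5 0.3 0. ] M [0.   0.01 0.01] w 0.0856 gf 0.0
5.27 pos [0.4678 0.243  0.034 ] F [ 0.5 -1.3  1.2] M [ 0.   -0.01  0.02] w 0.0001 gf 0.0
```

```bash
python3 - <<'E'
from h import *
a=snapshot("top");b=snapshot("scene")
A=cv2.resize(a[150:260,170:300],(650,550),interpolation=cv2.INTER_CUBIC)
B=cv2.resize(b[200:330,250:380],(650,550),interpolation=cv2.INTER_CUBIC)
cv2.imwrite("pics/c.png",cv2.resize(np.hstack([A,B]),(800,340)))
E
```

```text
(no output)
```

View pics/c.png

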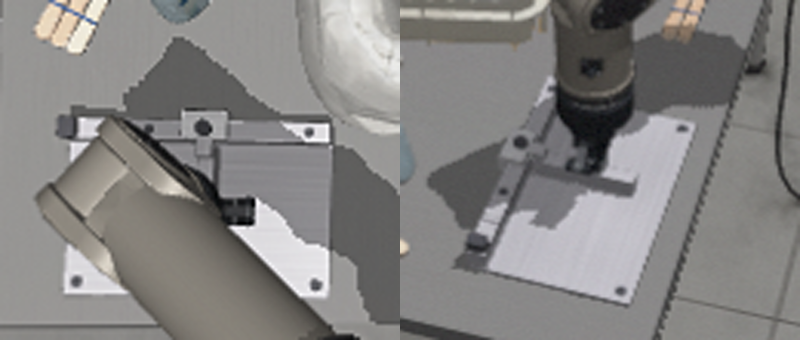

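The scene half shows the hand at the stop arm, and the stop hasn't moved. The gripper reports that it closed on nothing. I'll check the geometry by reopening.

```bash
python3 - <<'E'
from h import *
print(read_orientation(), read_joints().round(3)); st()
print(proj("top",read_tool_pos()),proj("scene",read_tool_pos()))
P=proj("scene",read_tool_pos())[0]
grip(.0,60); st()
b=snapshot("scene"); u,v=P.astype(int)
cv2.imwrite("pics/d.png",cv2.resize(b[v-40:v+35,u-50:u+50],(800,600),interpolation=cv2.INTER_CUBIC))
E
```

```text
[-3.14158523e+00  4.38431725e-05 -1.65777803e-02] [-0.004  0.536 -0.683  1.789  0.404  0.961 -2.443]
5.37 pos [0.4678 0.243  0.034 ] F [-0.9  0.5 -0.2] M [-0.03  0.03  0.03] w -0.0002 gf 0.0
[[236.64437848 219.88839131]] [[313.05633204 266.36951932]]
5.58 pos [0.4678 0.243  0.034 ] F [ 0.7 -0.2  0.6] M [ 0.02  0.01 -0.03] w -0.0004 gf 0.0
```

View pics/d.png

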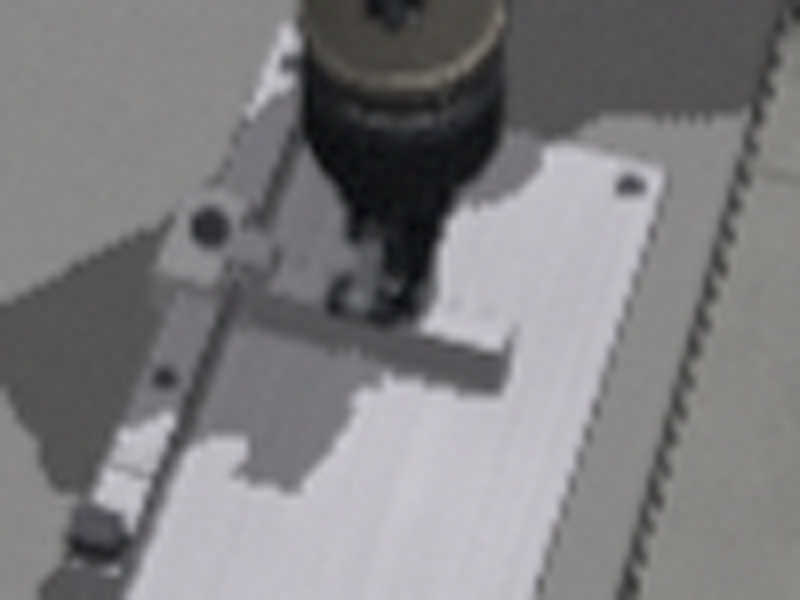

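```bash
python3 - <<'E'
from h import *
P=np.array([[.4274,.2503,.048],[.4274,.2357,.048],[.4274,.2503,.012],[.468,.25,.048],[.468,.236,.048],[.468,.243,.034],[.468,.243,.017],[.468,.243,.06],[.563,.243,.074]])
q=proj("scene",P)
print(((q-[263,226])*8).round())
print("tip px->y at .048", cast("scene",np.array([[515,335],[500,360],[500,392]])/8+[263,226],.048).round(4))
E
```

```text
[[493. 345.]
 [503. 314.]
 [492. 390.]
 [395. 320.]
 [405. 290.]
 [400. 323.]
 [400. 344.]
 [400. 289.]
 [169. 215.]]
tip px->y at .048 [[0.4203 0.2438 0.048 ]
 [0.4231 0.2563 0.048 ]
 [0.4193 0.2701 0.048 ]]
```

```bash
python3 - <<'E'
from h import *
p=read_tool_pos(); y=p[1]
for i in range(4):
    y+=.006; move_l([p[0],y,p[2]],D(YJ),max_speed=.05); st()
a=snapshot("top");b=snapshot("scene")
A=cv2.resize(a[170:250,180:290],(700,600),interpolation=cv2.INTER_CUBIC)
B=cv2.resize(b[226:301,250:363],(700,600),interpolation=cv2.INTER_CUBIC)
cv2.imwrite("pics/e.png",cv2.resize(np.hstack([A,B]),(800,343)))
E
```

```text
5.9 pos [0.4677 0.2499 0.0341] F [-0.5 -0.8  0.1] M [ 0.01 -0.02 -0.01] w 0.0003 gf 0.0
6.17 pos [0.4676 0.2558 0.0341] F [ 0.5 -0.2 -1.1] M [-0.03  0.05 -0.01] w -0.0001 gf 0.0
6.43 pos [0.4677 0.2616 0.0341] F [0.3 0.4 0.2] M [-0.02  0.01  0.05] w 0.0001 gf 0.0
6.7 pos [0.4677 0.2676 0.0341] F [ 0.6 -0.1  0.1] M [ 0.03  0.01 -0.04] w 0.0001 gf 0.0
```

View pics/e.png

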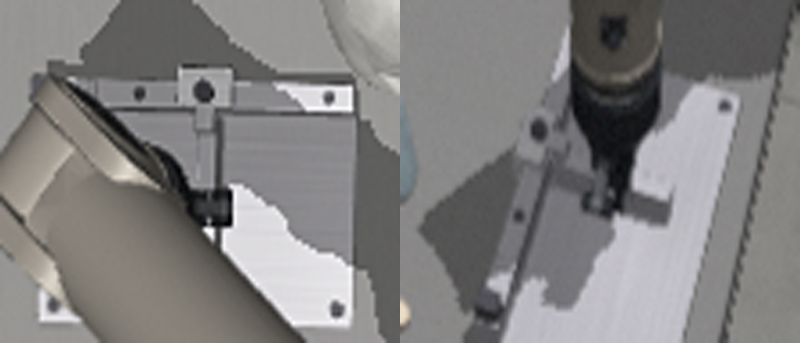

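The stop hasn't moved and the fingers passed over the arm with no force, so the tips must be higher than I assumed. I'll probe down onto the bare plate to find the real tip height.

```bash
python3 - <<'E'
from h import *
p=read_tool_pos(); y=.285; z=p[2]
move_l([p[0],y,z],D(YJ),max_speed=.08)
while z>.000:
    z-=.003; move_l([p[0],y,z],D(YJ),max_speed=.06); f=np.mean([read_force() for _ in range(4)],0)
    if abs(f[2])>4: break
st(); print(f,z,read_orientation())
E
```

```text
10.18 pos [ 0.4676  0.2849 -0.0023] F [-0.4  0.1 -0.9] M [-0.   -0.01 -0.03] w -0.0003 gf 0.0
[-0.39742324  0.11087062 -0.94521993] -0.0020366390780630662 [ 3.14129596e+00  4.23885129e-04 -1.65079346e-02]
```

```bash
python3 - <<'E'
from h import *
b=snapshot("scene"); P=read_tool_pos(); u,v=proj("scene",P)[0]; print(u,v)
for dz in(.0,.02,.05,.08): print(dz,((proj("scene",P+[0,0,dz])[0]-[int(u)-50,int(v)-50])*8).round())
cv2.imwrite("pics/f.png",cv2.resize(b[int(v)-50:int(v)+25,int(u)-50:int(u)+50],(800,600),interpolation=cv2.INTER_CUBIC))
st()
E
```

```text
309.55473051095487 283.1024826712619
0.0 [404. 401.]
0.02 [404. 376.]
0.05 [403. 339.]
0.08 [402. 300.]
10.22 pos [ 0.4677  0.2849 -0.0022] F [0.6 0.  0.3] M [ 0.02 -0.02 -0.04] w 0.0004 gf 0.0
```

View pics/f.png

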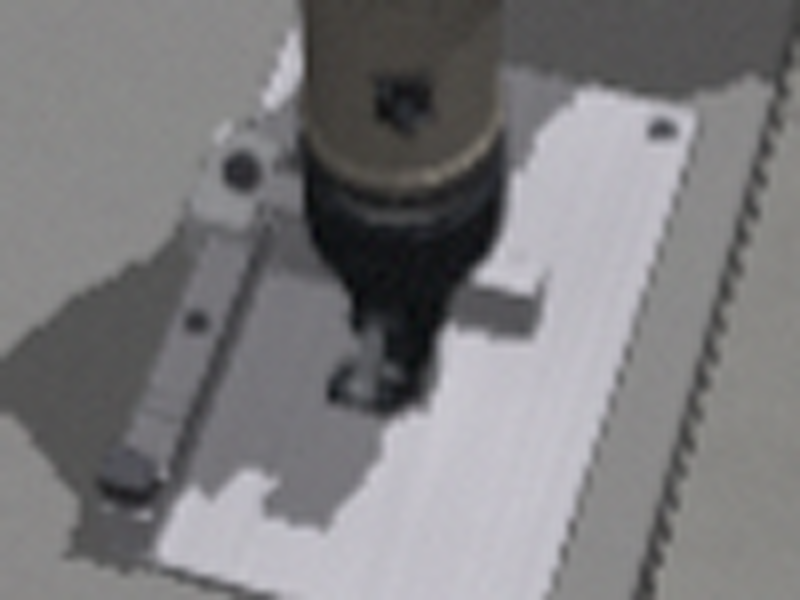

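Crop f shows closed fingertips at about (370,410), free above the plate, with no contact even at a reported z of -2 mm. So the table heights and the robot frame disagree. I'll keep probing down and triangulate between the cameras.

```bash
python3 - <<'E'
from h import *
p=read_tool_pos(); z=-.002
while z>-.045:
    z-=.002; move_l([.4677,.285,z],D(YJ),max_speed=.06); f=np.mean([read_force() for _ in range(4)],0)
    if abs(f[2])>3: break
st(); print(f,z)
# triangulate plate bolts / arm tip from both views
def ray(n,uv):
    a=cast(n,[uv],0)[0]; b=cast(n,[uv],.5)[0]; return a,(b-a)/np.linalg.norm(b-a)
def tri(uv1,uv2):
    a,d=ray("top",uv1);b,e=ray("scene",uv2)
    s=np.linalg.lstsq(np.c_[d,-e],b-a,rcond=None)[0]; return ((a+s[0]*d+b+s[1]*e)/2).round(4),np.linalg.norm(a+s[0]*d-b-s[1]*e).round(4)
A=lambda u:(np.array(u)+.5)/7-.5+[180,176]
Dd=lambda u:(np.array(u)+.5)/8-.5+[263,226]
print("bolt FR .01",tri(A([648,463]),Dd([630,185])))
print("knob .08",tri(A([393,105]),Dd([210,227])))
print("armtip +y top .048",tri(A([375,405]),Dd([500,355])))
print("fence bolt .046",tri(A([268,111]),Dd([164,378])))
E
```

```text
11.22 pos [ 0.4681  0.2854 -0.0077] F [-3.4 -2.5 14.6] M [-0.67  0.76 -0.01] w -0.0001 gf 7.6
[-3.4191943  -2.47638969 14.60185778] -0.01
bolt FR .01 (array([0.4011, 0.1389, 0.0103]), np.float64(0.003))
knob .08 (array([0.5505, 0.2405, 0.0695]), np.float64(0.0036))
armtip +y top .048 (array([0.4267, 0.2509, 0.0441]), np.float64(0.0015))
fence bolt .046 (array([0.5513, 0.2977, 0.0457]), np.float64(0.0018))
```

Contact came at a reported TCP z of about -0.0077 on a plate whose top both cameras put at 0.010. So the real fingertips are about 35 mm higher than the reading implies. I'll check the lateral error from the tip pixel.

```bash
python3 - <<'E'
from h import *
move_l([.4677,.285,-.002],D(YJ))
b=snapshot("scene"); st()
g=cv2.cvtColor(b,cv2.COLOR_BGR2GRAY)
print(g[268:292,296:322])
for uv in([305.5,285.5],[311,284.5]): print(uv,cast("scene",[uv],.0155).round(4))
print(read_joints().round(4))
E
```

```text
11.53 pos [ 0.4677  0.2849 -0.0022] F [ 0.1 -0.4 -1.3] M [-0.   -0.01 -0.01] w -0.0 gf 0.0
[[115 109 108 103  96  73  15  19  20  22  18  19  16  21  21  23  23  23
   25  35  62  92 125 153 160 171]
 [117 119 120 119 117 100  43  20  25  20  19  21  15  20  19  21  25  27
   22  45  80  83  87  86  90 106]
 [116 118 123 117 119 109  68  20  20  22  21  20  22  19  18  19  22  23
   33  69  83  85  85  87  87  86]
 [117 120 118 119 119 114  79  24  27  32  25  20  24  20  17  20  23  18
   42  80  87  86  89  87  86  85]
 [121 120 117 117 119 112  73  25  33  43  41  30  28  26  12  18  18  17
   48  92  94  87  88  83  84  85]
 [119 120 118 117 119 110  82  30  49  61  51  38  32  23  16  19  17  53
  115 145 109 105 104 100  94  87]
 [120 120 120 120 118 117 108  62  69  82  62  36  29  17  19  20  17  89
  173 181 153 155 155 143 112 101]
 [121 119 118 117 120 117 116  99  81  92  80  31  24  25  16  18  21 105
  193 191 195 198 195 186 153 153]
 [119 118 118 119 119 120 113 110  89  88  77  28  20  27  27  23  27  99
  185 191 197 196 194 196 191 191]
 [118 117 116 119 117 110 10
[... 1043 characters left out ...]
6 194 194 194 193]
 [117 117 117 118 120 121 120 121 119 119 141 194 194 193 190 191 195 200
  197 196 194 194 195 194 196 195]
 [118 117 116 120 119 120 118 118 118 120 143 194 193 194 191 192 195 198
  197 197 193 194 194 194 194 195]
 [118 119 119 121 120 118 121 120 117 128 163 193 192 191 190 192 197 199
  196 194 195 193 193 194 194 197]
 [115 117 117 119 117 121 118 118 120 141 193 195 192 193 190 194 197 199
  195 193 194 192 194 196 195 196]
 [116 119 120 117 119 119 119 117 126 161 193 191 191 190 190 197 197 198
  197 194 191 192 194 194 192 196]]
[305.5, 285.5] [[0.4748 0.3057 0.0155]]
[311, 284.5] [[0.459  0.2976 0.0155]]
[-0.1117  0.6186 -0.6477  1.7609  0.4563  0.9171 -2.5416]
```

Laterally the tip matches. Only z is off, with closed tips at the reported z plus about 17.5 mm. I'll apply a constant z correction, pinch the stop and slide it.

```bash
cat >> h.py <<'E'
ZO=.0347   # true z of tool = reported + ZO
def L(x,y,z,yaw=YJ,s=.15): move_l([x,y,z-ZO],D(yaw),max_speed=s)
def F(n=5): return np.mean([read_force() for _ in range(n)],0)
E
python3 - <<'E'
from h import *
L(.4677,.285,.085,s=.2); grip(.06); L(.468,.243,.085); L(.468,.243,.032,s=.08); st()
grip(0,50); st()
w=read_grip_width()
if w>.012:
    y=.243; L(.4685,.30,.032,s=.08); st(); y=.30
    while y<.362:
        y+=.004; L(.4677+(y-.243)*.0166,y,.032,s=.06); f=F(); print(round(y,3),read_tool_pos()[1].round(4),f.round(1))
        if f[1]<-14: break
    st()
E
```

```text
13.78 pos [ 0.4682  0.2433 -0.0026] F [0.2 0.1 0.6] M [ 0.03 -0.01 -0.02] w 0.0601 gf 0.0
14.24 pos [ 0.4683  0.2432 -0.0022] F [-0.4 -0.1  2.9] M [-0.06  0.11 -0.17] w 0.0154 gf 49.7
15.11 pos [ 0.4696  0.301  -0.0022] F [3.7 1.  4. ] M [ 0.11 -0.49 -0.17] w 0.0156 gf 50.0
0.304 0.3041 [3.2 1.3 6.3]
0.308 0.3079 [2.5 0.3 5.5]
0.312 0.3119 [2.9 0.1 5.6]
0.316 0.316 [ 2.6 -0.1  5.3]
0.32 0.3199 [ 2.8 -0.1  6.4]
0.324 0.3239 [2.4 1.2 5.1]
0.328 0.3279 [3.2 0.8 5.7]
0.332 0.3319 [2.7 0.2 5.8]
0.336 0.3331 [ 1.1 -4.8  8.9]
0.34 0.3392 [2.3 0.1 5.4]
0.344 0.3446 [4.3 3.2 3.8]
0.348 0.3447 [ 1.9 -5.4 11.3]
0.352 0.3444 [ -1.2 -13.9  16.7]
0.356 0.3442 [ -2.8 -19.4  22.4]
18.61 pos [ 0.4703  0.3442 -0.0023] F [ -2.8 -19.4  22.4] M [-2.69  0.51  0.02] w 0.0153 gf 57.2
```

The stop went over the detent at y ≈ 0.333 and hit hard home at 0.3445. Next I'll release it and pick the square.

```bash
python3 - <<'E'
from h import *
L(.4700,.3447,.032); st(); grip(.04); st()
L(.470,.3447,.14,s=.2)
ys=np.radians(-26.8); C=[.5084,-.2573]
reach([.42,.05,.2-ZO],D(YJ)); reach([.45,-.22,.15-ZO],D(ys)); reach([*C,.11-ZO],D(ys)); L(*C,.036,ys,.1); st()
grip(0,80); st()
t=snapshot("top"); cv2.imwrite("pics/g.png",cv2.resize(t[150:250,170:450],(784,280),interpolation=cv2.INTER_CUBIC))
if .014<read_grip_width()<.022:
    L(*C,.05,ys,.1); pause(.1); st()
    L(*C,.13,ys,.2); st()
E
```

```text
18.86 pos [ 0.4704  0.3427 -0.0022] F [ 1.3 -0.8  9.2] M [-0.46 -0.39 -0.16] w 0.0151 gf 51.4
19.22 pos [ 0.4685  0.3443 -0.0038] F [-0.2 -0.   0.7] M [ 0.02  0.03 -0.06] w 0.0402 gf 0.0
23.45 pos [ 0.509  -0.2575  0.002 ] F [-0.3  0.4 -0.2] M [0.01 0.01 0.02] w 0.04 gf 0.0
23.77 pos [ 0.5093 -0.2578  0.0024] F [-0.4  1.3  4.1] M [-0.02  0.09 -0.08] w 0.0163 gf 79.9
24.22 pos [ 0.5076 -0.257   0.0144] F [-1.1  0.4 -3.9] M [-0.06 -0.    0.01] w 0.0167 gf 78.8
24.77 pos [ 0.5076 -0.2571  0.0943] F [-0.4 -0.5 -3.7] M [-0.01  0.    0.02] w 0.0168 gf 78.8
```

View pics/g.png

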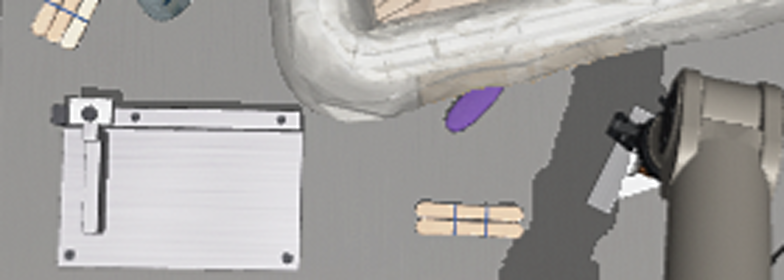

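The picture shows the stop's saddle against the end block at left, with the bystanders untouched. The square is held, so I'll carry it to the jig and lower it with clearance.

```bash
python3 - <<'E'
from h import *
reach([.43,-.10,.135-ZO],D(YJ)); reach([.43,.15,.135-ZO],D(YJ))
J0[1]=.2545
p=jw(.022-.012,.039-.012,0); print(p)
reach([p[0],p[1],.09-ZO],D(YJ)); pause(.2); f0=F(8); st(); print("f0",f0.round(2))
z=.056; L(p[0],p[1],z,s=.1)
while z>.036:
    z-=.0015; L(p[0],p[1],z,s=.05); f=F()
    if f[2]-f0[2]>4: break
print(z,f.round(1)); st()
cv2.imwrite("pics/h.png",cv2.resize(snapshot("scene")[215:310,240:370],(780,570),interpolation=cv2.INTER_CUBIC))
E
```

```text
[np.float64(0.48844628188645217), np.float64(0.28133049002066085), 0]
27.33 pos [0.4895 0.2791 0.0556] F [-0.4  0.4 -2.4] M [-0.01  0.05  0.02] w 0.0168 gf 78.8
f0 [-0.38  0.36 -2.44]
0.04549999999999999 [-2.  -1.3  6.5]
29.57 pos [0.4887 0.2816 0.0124] F [-2.  -1.3  6.5] M [-0.45  0.41  0.07] w 0.0165 gf 80.2
```

View pics/h.png

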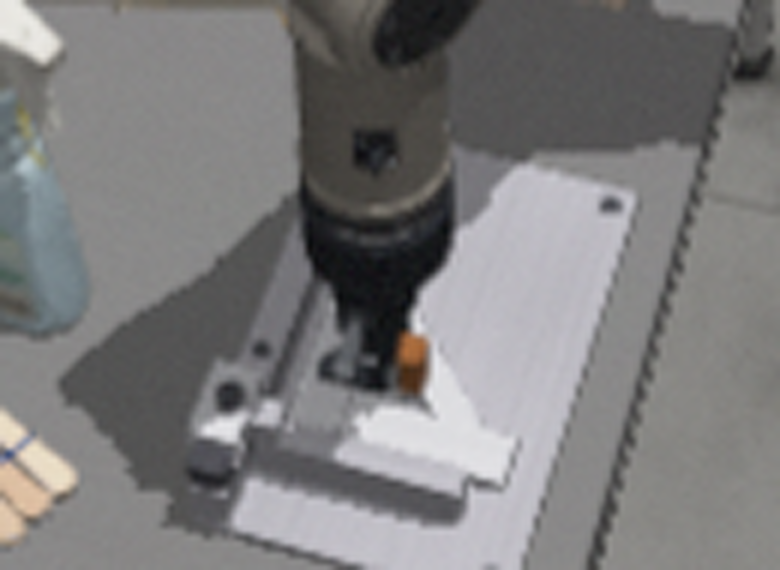

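The square lies flat on the plate next to the home stop. Now I'll press it to the fence, then the stop, watching the forces and moment.

```bash
python3 - <<'E'
from h import *
J0[1]=.2545; z=.046; x,y=.010,.027
def go(x,y,yaw=YJ,s=.05):
    p=jw(x,y,0); L(p[0],p[1],z,yaw,s)
    f=F(); m=np.mean([read_torque()[2] for _ in range(5)]); q=RJ.T@(read_tool_pos()[:2]-J0)
    print("cmd",np.round([x,y],4),"act",q.round(4),"F",f.round(1),"Mz",m.round(3),"yaw",np.degrees(read_orientation()[2]).round(2)); return f,m
while x<.032:
    x+=.002; f,m=go(x,y)
    if f[0]<-9: break
while y<.049:
    y+=.002; f,m=go(x,y)
    if f[1]<-9: break
print(x,y); st()
E
```

```text
cmd [0.012 0.027] act [0.0115 0.0275] F [-4.1 -1.3  6.3] Mz -0.027 yaw -0.93
cmd [0.014 0.027] act [0.0123 0.0278] F [-5.9 -1.4  7.7] Mz -0.049 yaw -0.91
cmd [0.016 0.027] act [0.0141 0.0282] F [-6.  -0.5  8.2] Mz -0.041 yaw -0.89
cmd [0.018 0.027] act [0.016  0.0285] F [-5.  -0.1  7.9] Mz -0.069 yaw -0.88
cmd [0.02  0.027] act [0.0181 0.0287] F [-5.3 -0.2  7.5] Mz -0.095 yaw -0.87
cmd [0.022 0.027] act [0.0199 0.0289] F [-5.8  0.4  7. ] Mz -0.046 yaw -0.85
cmd [0.024 0.027] act [0.0199 0.0289] F [-9.1 -0.9 10.2] Mz -0.128 yaw -0.82
cmd [0.024 0.029] act [0.0198 0.0288] F [-9.9 -4.6 13.2] Mz -0.097 yaw -0.87
cmd [0.024 0.031] act [0.0198 0.0288] F [-11.1  -8.4  16. ] Mz -0.085 yaw -0.92
cmd [0.024 0.033] act [0.0198 0.0288] F [-12.6 -10.4  19.5] Mz 0.013 yaw -0.96
0.024000000000000007 0.033
32.12 pos [0.4983 0.283  0.0126] F [-12.6 -10.4  19.5] M [-1.81  2.24  0.01] w 0.0164 gf 81.9
```

y hasn't moved: friction from too much down-force is holding it. I'll ease z and x, and go to the stop first.

```bash
cat > p.py <<'E'
from h import *
J0[1]=.2545
def go(x,y,z,yaw=YJ,s=.05,pr=1):
    p=jw(x,y,0); L(p[0],p[1],z,yaw,s)
    f=F(); m=np.mean([read_torque()[2] for _ in range(5)]); q=RJ.T@(read_tool_pos()[:2]-J0)
    if pr: print("cmd",np.round([x,y,z],4),"act",q.round(4),(read_tool_pos()[2]+ZO).round(4),"F",f.round(1),"Mz",m.round(3),"yaw",np.degrees(read_orientation()[2]).round(2)); 
    return f,m
E
python3 - <<'E'
from p import *
z=.0475; x,y=.018,.029
go(x,y,z)
while y<.049:
    y+=.002; f,m=go(x,y,z)
    if f[2]>7: z+=.0005
    if f[2]<2: z-=.0005
    if f[1]<-9: break
print(x,y,z)
E
```

```text
cmd [0.018  0.029  0.0475] act [0.0179 0.0287] 0.0472 F [-1.6 -0.6 -0.3] Mz -0.043 yaw -0.96
cmd [0.018  0.031  0.0475] act [0.0184 0.0317] 0.0473 F [ 0.2 -0.2 -2.3] Mz 0.019 yaw -0.93
cmd [0.018 0.033 0.047] act [0.0186 0.0331] 0.0471 F [-0.7 -1.9 -0.1] Mz -0.044 yaw -0.96
cmd [0.018  0.035  0.0465] act [0.0187 0.0342] 0.0471 F [-0.4 -4.4  4.4] Mz 0.009 yaw -0.99
cmd [0.018  0.037  0.0465] act [0.0189 0.0364] 0.0471 F [ 0.1 -4.8  5.3] Mz -0.008 yaw -0.98
cmd [0.018  0.039  0.0465] act [0.019 0.038] 0.0472 F [ 0.4 -4.1  6.1] Mz 0.084 yaw -0.99
cmd [0.018  0.041  0.0465] act [0.0191 0.039 ] 0.0472 F [-0.8 -7.2  7.3] Mz 0.084 yaw -1.01
cmd [0.018 0.043 0.047] act [0.019 0.039] 0.0473 F [-1.2 -9.   7.9] Mz 0.191 yaw -1.04
cmd [0.018  0.045  0.0475] act [0.0191 0.039 ] 0.0475 F [ -2.6 -11.5   8.5] Mz 0.249 yaw -1.08
0.018 0.04500000000000001 0.048
```

The stop contact is exactly at 0.039. Now the fence, with the final firm press on both.

```bash
python3 - <<'E'
from p import *
z=.0482; x,y=.018,.044
for i in range(7):
    x+=.002; f,m=go(x,y,z)
    if f[2]>8: z+=.0007
    if f[0]<-13: break
print(x,y,z)
E
```

```text
cmd [0.02   0.044  0.0482] act [0.0191 0.039 ] 0.0475 F [-2.6 -9.8  7.4] Mz 0.152 yaw -1.02
cmd [0.022  0.044  0.0482] act [0.019 0.039] 0.0475 F [ -6.5 -10.5  10. ] Mz 0.12 yaw -0.98
cmd [0.024  0.044  0.0489] act [0.0193 0.039 ] 0.0477 F [ -8.7 -10.9   9.8] Mz 0.139 yaw -0.94
cmd [0.026  0.044  0.0496] act [0.0198 0.039 ] 0.0479 F [-10.1  -9.5   8.9] Mz 0.119 yaw -0.91
cmd [0.028  0.044  0.0503] act [0.0199 0.0389] 0.048 F [-12.5 -11.3   8.7] Mz 0.015 yaw -0.89
cmd [0.03  0.044 0.051] act [0.0199 0.0389] 0.0481 F [-14.4 -11.4   7.4] Mz -0.007 yaw -0.86
0.030000000000000006 0.044 0.051
```

Both faces are in contact. I'll check flushness with a small yaw sweep: if the edges are seated, the actual yaw stays put while the moment changes.

```bash
python3 - <<'E'
from p import *
for d in(-.5,-1,-1.5,-.75,0,.5,1,1.5,.75,0): print(d,end=" "); go(.030,.045,.0503,YJ+np.radians(d))
print(read_t())
E
```

```text
-0.5 cmd [0.03   0.045  0.0503] act [0.0199 0.0389] 0.0481 F [-16.5 -13.3  13.7] Mz 0.523 yaw -1.26
-1 cmd [0.03   0.045  0.0503] act [0.0199 0.0389] 0.0482 F [-16.  -13.3  13.6] Mz 0.956 yaw -1.64
-1.5 cmd [0.03   0.045  0.0503] act [0.0199 0.0389] 0.0482 F [-15.7 -12.6  13.1] Mz 1.346 yaw -2.02
-0.75 cmd [0.03   0.045  0.0503] act [0.0199 0.0389] 0.0482 F [-15.6 -12.5  13.6] Mz 0.772 yaw -1.43
0 cmd [0.03   0.045  0.0503] act [0.0199 0.039 ] 0.0482 F [-15.7 -13.2  13.7] Mz 0.046 yaw -0.87
0.5 cmd [0.03   0.045  0.0503] act [0.0199 0.0389] 0.0482 F [-16.2 -12.3  13.4] Mz -0.475 yaw -0.49
1 cmd [0.03   0.045  0.0503] act [0.0198 0.039 ] 0.0482 F [-17.8 -13.1  13.2] Mz -0.927 yaw -0.1
1.5 cmd [0.03   0.045  0.0503] act [0.0198 0.0389] 0.0482 F [-15.9 -11.7  12.6] Mz -1.258 yaw 0.31
0.75 cmd [0.03   0.045  0.0503] act [0.0199 0.0389] 0.0482 F [-16.2 -12.9  12.9] Mz -0.706 yaw -0.3
0 cmd [0.03   0.045  0.0503] act [0.0199 0.0389] 0.0482 F [-16.  -13.   13.5] Mz -0.089 yaw -0.88
38.425
```

```bash
python3 - <<'E'
from p import *
go(.032,.048,.0508); pause(.3); go(.032,.048,.0508); st()
print(sign_off())
E
```

```text
cmd [0.032  0.048  0.0508] act [0.0197 0.0388] 0.0482 F [-20.9 -18.   17.3] Mz 0.031 yaw -0.91
cmd [0.032  0.048  0.0508] act [0.0198 0.0389] 0.0483 F [-20.6 -18.4  17.8] Mz -0.004 yaw -0.91
39.23 pos [0.4984 0.293  0.0136] F [-20.6 -18.4  17.8] M [-3.26  4.01 -0.  ] w 0.0164 gf 81.5
the job is handed in; nothing more can be done
None
```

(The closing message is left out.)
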